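# Hook the retaining spring of a shaker platform

### The arm

A 6-joint arm with a two-finger parallel gripper is mounted at the origin on a cart in front of the work surface, level with it; the furniture and walls round the work are solid. World frame = base frame: x ahead of the robot, y to its left, z up, the work surface at z = 0. Lengths are in m, angles in rad, forces in N, time in s.
With the tool pointing down it reaches from about 0.3 to 0.875 m from the base axis. Payload 6.4 kg.
Tool frame: the origin (TCP) lies between the finger pads; the fingertips stand 25 mm ahead of it and the grasp point (between the pads) lies 6 mm ahead of it; z points along the fingers, y is the line along which they close (so a half turn about z gives the same grasp; the last joint's range is limited). The gripper opens to 85 mm and grips with 20 to 120 N. Pads are 22 mm wide; open, the fingers measure 114 mm over their backs; the gripper's body (76 mm by 85 mm) begins 54 mm behind the grasp point. The pads swing forward as they close: fully open they stand 13 mm farther back than shut.
Start: joints at [0.914, 0.181, 1.607, -0, 1.354, -0.206], TCP at [0.251, 0.518, 0.218] pointing down, gripper open.
Joint ranges: [-2.99, 2.99], [-0.89, 2.07], [0.3, 2.58], [-1.14, 4.28], [0, 2.63], [-3.12, 3.12]. Speed limits (rad/s): [2.57, 2.57, 3.01, 3.14, 3.14, 3.14].

### API

Orientations are given as a unit quaternion [w, x, y, z].
In Python, from bench import ctrl gives the robot as it stands.
- The arm moves only by the tool servo_tool, never from a script. Its argument "series" is text: rows parted by semicolons, each of 7 numbers parted by spaces: the gripper command: -1 is fully open, 1 is shut, values between are in proportion, then the shift along the tool's x, y, z in m, then the turn, a rotation vector about the tool's x, y, z in degrees. A call has 1 to 12 rows; each row is the pose to reach, as a shift and turn from the pose commanded when the call began, along the tool's axes at that moment; what a row does not reach only later rows make up. A row lasts 1/12 s, in which the tool goes at most 41.7 mm and 7.16 degrees, less where a joint would pass 70% of its speed; a pose out of reach is approached as far as the arm can. A call with a gripper value outside its range is refused whole. The fingers move at their own pace and stop on an object; the grip force is fixed at half the most. Time passes only in rows, so rows that repeat a pose let the fingers close. It gives the time, the measured TCP pose, the force, the opening and the grip force at its end, in the units of the state.
- ctrl.get_obs(): the state, without advancing time (a new reading comes with each control period).
- ctrl.camera(name): name is "side" or "top" or "wrist"; returns a dict with "img" (480x640x3 uint8, red, green, blue), "z_map" (480x640 float32, m along the optical axis (not along the pixel's ray), 0 where there is no reading), "fovy" (degrees; the focal length in pixels is half the picture's height over the tangent of half this angle, whatever the lens; pixels are square), "cx", "cy" (the principal point, pixels), "k1" (the pictures are not rectified: a ray, as slopes to the right and down, at radius r is drawn at 1 + k1 r^2 times it, then the intrinsics apply), "extrinsics" (4x4, takes a point from camera to world coordinates); the wrist camera has in their place "T_tool_cam" (4x4, takes a point from camera to tool coordinates, whose origin is the TCP and whose axes are the flange's). Camera axes: x right, y down, z forward; pixel columns grow to the right and rows downward; lengths in m; the calibration is good to about 2 mm. A picture is of the moment at which its call begins: read the wrist's pose just before it.
- ctrl.hand_in(): hands the job in; it is judged then, once.
The state is a dict: "time_s": time; "q": joint angles; "dq": joint speeds; "joint_efforts": joint torques, N m; "eef_pos": TCP position; "eef_rot": TCP orientation; "wrist_force": force on the tool from outside, world axes, zero at the start; "torque": the same for the moment, N m; "opening": opening from 0.0 (shut) to 1.0 (fully open); "grasp_force": force on a finger pad.
Only numpy, scipy, OpenCV 4.12 (cv2) and the standard library are available. Lean on these libraries where they do the work, as an engineer would, in place of code of your own. Each camera call takes 0.05 s, during which the arm holds its last target. There are 200 camera calls.

### The job

Take the slim-pinned spring puller out of its stand, put its pin down into the pull eye of the spring on the dark grey shaker platform, stretch the spring past the anchor post, swing it over and let it back so that its hook catches the post and stays hooked. Then put the puller back upright in the stand it came from. Pull the spring with the puller only, not with the fingers.

Things in the scene. Friction and masses are not known exactly. Their poses are not given: they have to be found in the camera images.
- puller: Spring puller, upright in a stand, 111 mm tall, 0.1 kg. Origin at the pin's lower tip, z up along it. Pin 8 mm thick to z 45 mm; round shoulder 40 mm wide, z 45-51; slim square wooden handle 24 x 24 mm (flats along x, y), z 51-111, steel band on top. The other upright tool, in a like stand, is a nut driver: 20 mm shaft, shorter, fatter round handle; it does not fit the eye.
- stand_hole (a point): Centre of the hole in the top of the puller's fixed, open grey stand, 55 mm above the bench, z up. The hole is 24 mm wide, through a 6 mm top. The puller hangs in it by its shoulder, pin tip 10 mm above the bench.
- spring: Steel spring, level, 38 mm above the bench. Origin on its pivot pin, x along it to its free end. It swivels freely, stretches up to 85 mm: 0.9 N, plus 0.6 N per 10 mm. The J hook at its free end has a closed shank on the -y side, a round end wall and a short lip on +y, 26 mm apart; its mouth opens to +y and the pivot. Starts 0.25-0.65 rad from the post, which then lies to its +y side.
- pull_eye (a point): Centre of the round eye at the spring's very end, 123 mm from the pivot at rest, 38 mm above the bench; axes as the spring. Wire 6 mm, 20 mm clear inside, 21 mm of air under the wire. Once hooked, the post's axis is 20 mm behind the eye's centre (x -20, y 0). The lip ends 30 mm behind it, so the eye must be pulled to 36 mm or more past the post's radius before it swings over.
- anchor_post (a point): Axis of the steel anchor post at the spring's height, 38 mm above the bench: 8 mm thick, round head 16 mm wide with its top 51 mm above the bench. It stands 150 mm from the spring's pivot on the fixed platform, whose top is 14 mm above the bench. y points from post to pivot, x to the side where a glass dish stands.
There are look-alikes about, which are no part of the job. What is shaped like the puller but blue or turquoise is not meant.

How it is judged:
By the outcome, as a careful person would: the job done as asked, in the order asked, and still so for the second after the job is handed in, with the robot touching nothing.
It also fails if it takes over 51 s, if anything falls off the work surface, if the arm or the gripper's body presses on something with over 40 N, if the wrist force passes 120 N, or if a joint passes its speed limit or range.

## Working session

There is one attempt and no reset: what is moved stays moved. The work goes in short steps, Python scripts to look and compute and a tool call to move; the robot and the scene stay as the last step left them, time stands still between calls to the robot, and variables do not carry over. Pictures are saved under pics/ and viewed, at most 12 in all, crops included, and the job is handed in when it is done.

Besides the shell and the picture viewer there is one more tool, called after ">>>" as name(argument=value, ...) on one line, values as JSON. servo_tool: Moves the arm, as the interface text tells. Its arguments: {"type":"object","properties":{"series":{"type":"string"}},"required":["series"]}

```bash
mkdir -p pics; ls; cat > h.py <<'E'
import numpy as np, cv2
from scipy.spatial.transform import Rotation as R
from bench import ctrl
def cam(n):
    o=ctrl.get_obs(); c=ctrl.camera(n)
    c['f']=240/np.tan(np.radians(c['fovy'])/2)
    if n=='wrist':
        T=np.eye(4); w,x,y,z=o['eef_rot']; T[:3,:3]=R.from_quat([x,y,z,w]).as_matrix(); T[:3,3]=o['eef_pos']
        c['E']=T@c['T_tool_cam']
    else: c['E']=np.array(c['extrinsics'])
    return c
def ray(c,u,v):
    K=np.array([[c['f'],0,c['cx']],[0,c['f'],c['cy']],[0,0,1]])
    p=cv2.undistortPoints(np.array([[[u,v]]],float),K,np.array([c['k1'],0,0,0,0.]))[0,0]
    return c['E'][:3,3], c['E'][:3,:3]@np.array([p[0],p[1],1])
def onz(c,u,v,z):
    o,d=ray(c,u,v); return o+d*(z-o[2])/d[2]
def depth(c,u,v):
    o,d=ray(c,u,v); return o+d*c['z_map'][int(v),int(u)]
def save(c,name): cv2.imwrite('pics/'+name+'.png',c['img'][:,:,::-1])
E
python3 - <<'E'
from h import *
for n in ('top','side'):
    c=cam(n); save(c,n+'0'); print(n,c['f'],c['cx'],c['cy'],c['k1'],c['E'].round(3).tolist())
    np.save('/tmp/'+n,c,allow_pickle=True)
print(ctrl.get_obs())
E
```

```text
pics
top 618.7512495028284 336.3409437431282 245.86159112120708 -0.09378410309463703 [[0.021, -0.977, 0.214, 0.28], [-1.0, -0.02, 0.01, 0.089], [-0.005, -0.214, -0.977, 1.068], [0.0, 0.0, 0.0, 1.0]]
side 534.6994857231958 323.6336410025067 238.5719135040009 0.021533987434804454 [[0.218, 0.621, -0.753, 1.35], [0.976, -0.137, 0.17, -0.085], [0.002, -0.772, -0.636, 0.777], [0.0, 0.0, 0.0, 1.0]]
{'time_s': 0.1, 'q': array([ 9.13656134e-01,  1.81475929e-01,  1.60792605e+00,  1.31969937e-05,
        1.35382700e+00, -2.06341159e-01]), 'dq': array([-0.0004286 , -0.00070573, -0.00173923, -0.00064014,  0.00132795,
        0.00043301]), 'joint_efforts': array([-3.69129630e-04, -4.45880985e+01, -3.52237308e+01, -2.78591924e-04,
        4.24679994e-03,  4.58540129e-06]), 'eef_pos': array([0.25018617, 0.51712308, 0.21676039]), 'eef_rot': array([-3.48215016e-04,  2.23497106e-01,  9.74704250e-01, -7.40394251e-04]), 'wrist_force': array([-0.1228469 ,  0.07863374, -0.2182189 ]), 'torque': array([-0.03173513,  0.01409247,  0.05429242]), 'grasp_force': 0.0, 'opening': 0.9984086284352373}
```

View pics/top0.png

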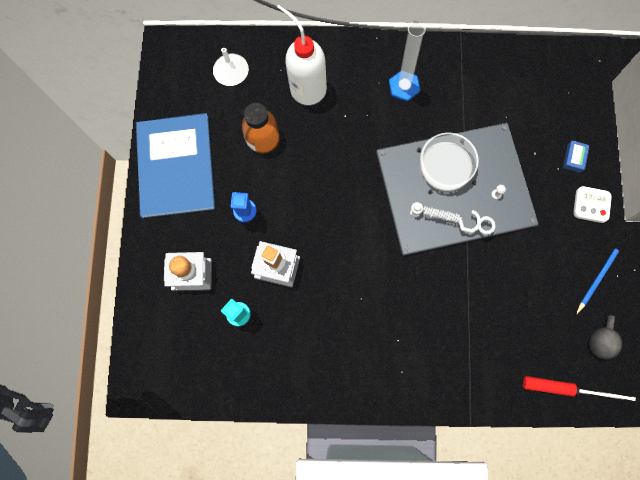

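View pics/side0.png

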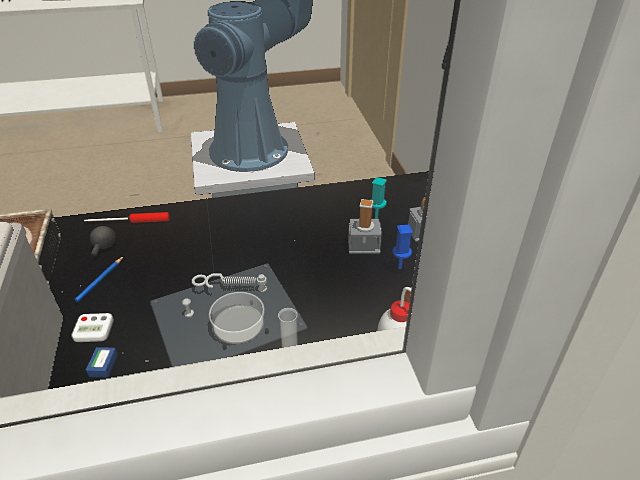

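Top view: the candidates are the puller with a square wooden handle in its stand (270,257), the nut driver with a round handle (180,266), and the blue (241,205) and turquoise (236,312) look-alikes. I choose (270,257). Spring pivot is at (417,209), eye (486,226), post (500,191) and dish (449,162). I'll check the choice in one close crop and measure.

```bash
python3 - <<'E'
from h import *
t=np.load('/tmp/top.npy',allow_pickle=True).item(); s=np.load('/tmp/side.npy',allow_pickle=True).item()
a=cv2.resize(t['img'][230:300,230:320],None,fx=4.4,fy=4.4,interpolation=cv2.INTER_CUBIC)
b=cv2.resize(t['img'][175:245,400:520],None,fx=6.6,fy=4.4,interpolation=cv2.INTER_CUBIC) if 0 else cv2.resize(t['img'][175:245,400:520],None,fx=3.3,fy=4.4*70/70,interpolation=cv2.INTER_CUBIC)
b=cv2.resize(t['img'][180:240,400:515],None,fx=3.4,fy=3.4,interpolation=cv2.INTER_CUBIC)
c=cv2.resize(s['img'][190:260,340:390],None,fx=4,fy=4,interpolation=cv2.INTER_CUBIC)
I=np.zeros((600,800,3),np.uint8); I[:a.shape[0],:a.shape[1]]=a; I[310:310+b.shape[0],:b.shape[1]]=b; I[:c.shape[0],400:400+c.shape[1]]=c
cv2.imwrite('pics/crop0.png',I[:,:,::-1])
for n,u,v,z in [('handle',270,254,.121),('pivot',417,209,.051),('eye',486,226,.038),('post',500,189,.051),('dish',449,162,.04)]:
    print(n,onz(t,u,v,z).round(4),depth(t,u,v).round(3))
for n,u,v,z in [('handle',367,203,.121),('eye',199,282,.038),('post',187,301,.051),('pivot',262,278,.051)]: print('side',n,onz(s,u,v,z).round(4),depth(s,u,v).round(3))
E
```

```text
handle [0.4723 0.2018 0.121 ] [0.472 0.201 0.124]
pivot [ 0.5699 -0.0373  0.051 ] [ 0.57  -0.037  0.05 ]
eye [ 0.5458 -0.158   0.038 ] [ 0.553 -0.164  0.011]
post [ 0.609  -0.1815  0.051 ] [ 0.609 -0.182  0.05 ]
dish [ 0.6602 -0.0959  0.04  ] [ 0.67  -0.101  0.014]
side handle [0.4772 0.2053 0.121 ] [0.481 0.204 0.124]
side eye [ 0.553  -0.1572  0.038 ] [ 0.512 -0.161  0.   ]
side post [ 0.6137 -0.1799  0.051 ] [ 0.613 -0.18   0.05 ]
side pivot [ 0.5822 -0.0352  0.051 ] [ 0.583 -0.035  0.052]
```

View pics/crop0.png

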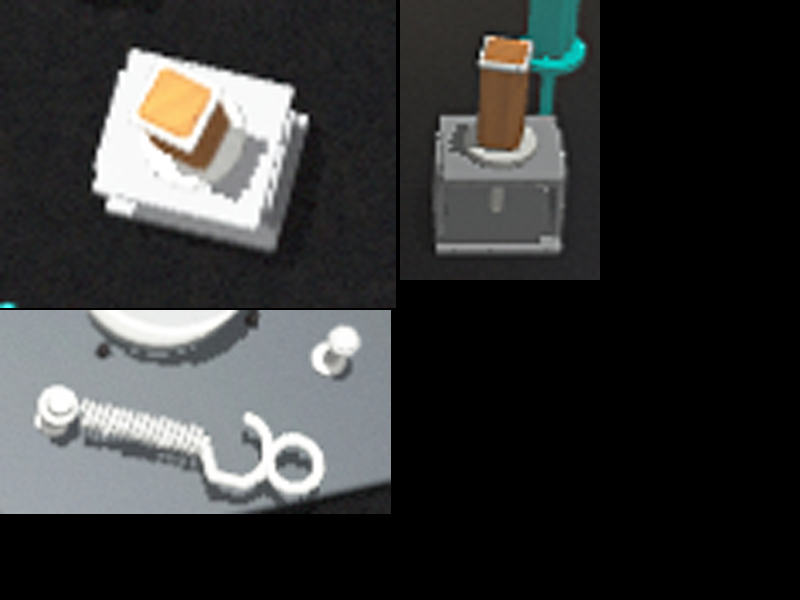

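The crop confirms a slim square wooden handle with a steel band, over a round shoulder in its stand. The handle flats already line up with the tool's y axis to within a few degrees. Eye is at about (486.8,225.3). Moving above the puller.

>>> servo_tool(series="-1 -0.338 -0.185 -0.03 0 0 0;-1 -0.338 -0.185 -0.03 0 0 0;-1 -0.338 -0.185 -0.03 0 0 0;-1 -0.338 -0.185 -0.03 0 0 0;-1 -0.338 -0.185 -0.03 0 0 0;-1 -0.338 -0.185 -0.03 0 0 0;-1 -0.338 -0.185 -0.03 0 0 0;-1 -0.338 -0.185 -0.03 0 0 0;-1 -0.338 -0.185 -0.03 0 0 0;-1 -0.338 -0.185 -0.03 0 0 0;-1 -0.338 -0.185 -0.03 0 0 0;-1 -0.338 -0.185 -0.03 0 0 0")

```text
time_s: 1.1
eef_pos: [0.4739, 0.2035, 0.2471]
eef_rot: [-0.001, 0.224, 0.974, 0.0]
wrist_force: [-0.5, 1.0, -0.4]
opening: 1.0
grasp_force: 0.0
```

```bash
cat > m.py <<'E'
from h import *
def tool(): 
    o=ctrl.get_obs(); w,x,y,z=o['eef_rot']; return np.array(o['eef_pos']),R.from_quat([x,y,z,w]).as_matrix()
E
python3 - <<'E'
from m import *
c=cam('wrist'); save(c,'w1'); np.save('/tmp/w1',c,allow_pickle=True)
p,M=tool(); print(p.round(4),M.round(3).tolist(),ctrl.get_obs()['time_s'],c['E'].round(3).tolist())
h=cv2.cvtColor(c['img'],cv2.COLOR_RGB2HSV)
m=cv2.inRange(h,(8,100,100),(25,255,255))
cs,_=cv2.findContours(m,0,2)
for k in cs:
    if cv2.contourArea(k)>200: print(cv2.contourArea(k),cv2.minAreaRect(k))
t=np.load('/tmp/top.npy',allow_pickle=True).item()
for u,v in [(613,80),(625,215),(630,120),(592,205),(577,155),(449,135)]: print(depth(t,u,v).round(3),onz(t,u,v,0).round(3))
E
```

```text
[0.4734 0.2043 0.2471] [[-0.9, 0.436, -0.001], [0.436, 0.9, 0.0], [0.001, -0.0, -1.0]] 1.15 [[0.438, 0.868, 0.234, 0.415], [0.899, -0.423, -0.114, 0.232], [-0.0, 0.26, -0.966, 0.403], [0.0, 0.0, 0.0, 1.0]]
2168.5 ((447.3793029785156, 403.44830322265625), (73.53535461425781, 39.367408752441406), 68.19859313964844)
812.0 ((320.0, 228.0), (28.0, 30.0), 90.0)
2005.0 ((500.79241943359375, 104.33845520019531), (46.76109313964844, 54.82334899902344), 82.87498474121094)
[ 0.84  -0.416  0.022] [ 0.852 -0.427  0.   ]
[ 0.576 -0.415  0.021] [ 0.582 -0.425  0.   ]
[ 0.737 -0.416  0.071] [ 0.769 -0.452  0.   ]
[ 0.594 -0.357  0.017] [ 0.599 -0.364  0.   ]
[ 0.688 -0.335  0.02 ] [ 0.695 -0.343  0.   ]
[ 0.706 -0.095  0.051] [ 0.728 -0.104  0.   ]
```

View pics/w1.png

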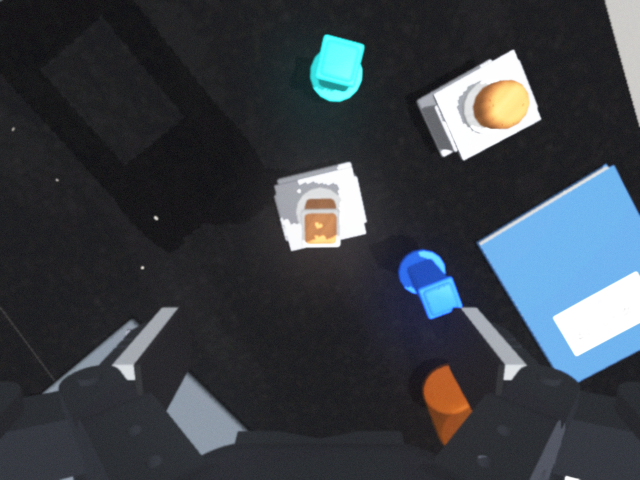

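The wrist view shows the handle's top at (320,228), square to the fingers, with blue at (438,298) and turquoise at (340,60).

```bash
python3 - <<'E'
from m import *
c=np.load('/tmp/w1.npy',allow_pickle=True).item()
p,M=tool()
for n,u,v,z in [('handle',320.5,228,.121),('blue',438,298,.111),('turq',342,60,.111),('nut',500,104,.1)]:
    w=onz(c,u,v,z); print(n,w.round(4),'tool',(M.T@(w-p)).round(4), depth(c,u,v).round(3))
# stand top: depth band
zm=c['z_map'];P=np.array([[*(depth(c,u,v)),u,v] for v in range(150,265) for u in range(260,380)])
k=P[(abs(P[:,2]-.055)<.004)]; print('stand top',len(k),cv2.minAreaRect(k[:,:2].astype(np.float32)*1000))
E
```

```text
handle [0.4748 0.204  0.121 ] tool [-0.0016  0.0003  0.126 ] [0.475 0.204 0.121]
blue [0.5615 0.257  0.111 ] tool [-0.0565  0.0859  0.1359] [0.561 0.257 0.111]
turq [0.3852 0.2626 0.111 ] tool [0.1046 0.014  0.1362] [0.385 0.263 0.111]
nut [0.4553 0.3468 0.1   ] tool [0.0782 0.1204 0.1471] [0.456 0.349 0.094]
stand top 3242 ((474.888671875, 203.61138916015625), (69.71976470947266, 56.25864028930664), 77.42655944824219)
```

>>> servo_tool(series="-1 -0.001 0 0.04 0 0 0;-1 -0.001 0 0.08 0 0 0;-1 -0.001 0 0.12 0 0 0;-1 -0.001 0 0.145 0 0 0;-1 -0.001 0 0.145 0 0 0;-1 -0.001 0 0.145 0 0 0;1 -0.001 0 0.145 0 0 0;1 -0.001 0 0.145 0 0 0;1 -0.001 0 0.145 0 0 0;1 -0.001 0 0.145 0 0 0;1 -0.001 0 0.145 0 0 0;1 -0.001 0 0.145 0 0 0")

```text
time_s: 2.15
eef_pos: [0.476, 0.2036, 0.104]
eef_rot: [0.001, 0.224, 0.975, 0.001]
wrist_force: [-2.3, 0.2, 5.4]
opening: 0.247
grasp_force: 58.5
```

>>> servo_tool(series="1 0 0 -0.04 0 0 0;1 0 0 -0.08 0 0 0;1 0 0 -0.10 0 0 0;1 -0.02 -0.03 -0.10 0 0 0;1 -0.05 -0.06 -0.10 0 0 0;1 -0.08 -0.09 -0.10 0 0 0;1 -0.11 -0.12 -0.10 0 0 0;1 -0.14 -0.15 -0.10 0 0 0;1 -0.17 -0.18 -0.10 0 0 0;1 -0.2 -0.21 -0.10 0 0 0;1 -0.23 -0.24 -0.10 0 0 0;1 -0.25 -0.265 -0.10 0 0 0")

```text
time_s: 3.15
eef_pos: [0.5852, -0.1468, 0.2027]
eef_rot: [0.0, 0.224, 0.975, -0.0]
wrist_force: [0.1, 0.8, 0.1]
opening: 0.249
grasp_force: 59.2
```

>>> servo_tool(series="1 -0.01 -0.027 0 0 0 0;1 -0.01 -0.027 0 0 0 0;1 -0.01 -0.027 0 0 0 0;1 -0.01 -0.027 0 0 0 0")

```text
time_s: 3.48
eef_pos: [0.5815, -0.1724, 0.2023]
eef_rot: [-0.0, 0.224, 0.975, 0.0]
wrist_force: [-0.1, -0.1, -1.8]
opening: 0.248
grasp_force: 59.2
```

```bash
python3 - <<'E'
from m import *
c=cam('wrist'); save(c,'w2'); np.save('/tmp/w2',c,allow_pickle=True)
E
```

```text
(no output)
```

View pics/w2.png

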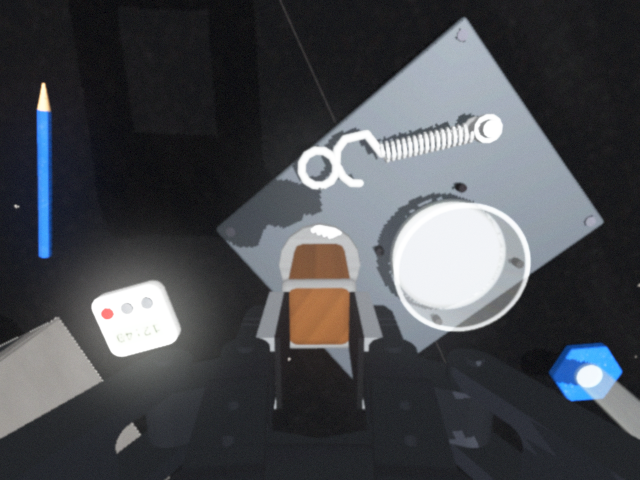

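Wrist view: eye centre at (319,168), pivot at (488,128), dish at (462,265). The post is hidden behind the puller.

```bash
python3 - <<'E'
from m import *
c=np.load('/tmp/w2.npy',allow_pickle=True).item(); t=np.load('/tmp/top.npy',allow_pickle=True).item()
g=cv2.inRange(cv2.cvtColor(c['img'],cv2.COLOR_RGB2GRAY),190,255)[140:200,295:342]
inv=255-g; n,l,s,ce=cv2.connectedComponentsWithStats(inv)
print([(s[i,4],ce[i]+[295,140]) for i in range(n) if s[i,4]>100])
p,M=tool(); print(p.round(4))
for nm,u,v,z in [('eye',319,168,.038),('pivot',488,128,.051)]:
    w=onz(c,u,v,z); print(nm,w.round(4),(M.T@(w-p)).round(4),depth(c,u,v).round(3))
for nm,u,v,z in [('eye',486.8,225.3,.038),('pivot',417,208.5,.051),('post',501,190.3,.051)]:
    print('top',nm,onz(t,u,v,z).round(4))
E
```

```text
[(np.int32(1049), array([321.67778837, 165.60057197])), (np.int32(1217), array([314.35825801, 173.72473295])), (np.int32(543), array([318.59116022, 167.7771639 ]))]
[ 0.5816 -0.1718  0.2025]
eye [ 0.5491 -0.1569  0.038 ] [ 0.0356 -0.0008  0.1645] [ 0.551 -0.158  0.014]
pivot [ 0.5746 -0.04    0.051 ] [0.0636 0.1155 0.1516] [ 0.575 -0.04   0.05 ]
top eye [ 0.5471 -0.1594  0.038 ]
top pivot [ 0.5708 -0.0373  0.051 ]
top post [ 0.6067 -0.1832  0.051 ]
```

>>> servo_tool(series="1 0.035 -0.001 0 0 0 0;1 0.035 -0.001 0 0 0 0;1 0.035 -0.001 0.03 0 0 0;1 0.035 -0.001 0.06 0 0 0;1 0.035 -0.001 0.06 0 0 0;1 0.035 -0.001 0.066 0 0 0;1 0.035 -0.001 0.070 0 0 0;1 0.035 -0.001 0.073 0 0 0;1 0.035 -0.001 0.073 0 0 0;1 0.035 -0.001 0.073 0 0 0")

```text
time_s: 4.37
eef_pos: [0.5506, -0.1586, 0.1306]
eef_rot: [0.001, 0.223, 0.975, -0.0]
wrist_force: [0.6, 0.1, -1.2]
opening: 0.248
grasp_force: 59.2
```

```bash
python3 - <<'E'
from m import *
p,M=tool(); print(p.round(4),ctrl.get_obs()['wrist_force'])
c=cam('side'); np.save('/tmp/s3',c,allow_pickle=True); w=cam('wrist'); np.save('/tmp/w3',w,allow_pickle=True)
a=cv2.resize(c['img'][230:330,150:280],None,fx=5,fy=5,interpolation=cv2.INTER_CUBIC)
cv2.imwrite('pics/s3.png',a[:,:,::-1])
E
```

```text
[ 0.5506 -0.1586  0.1306] [ 0.60098931  0.05956346 -1.19855756]
```

View pics/s3.png

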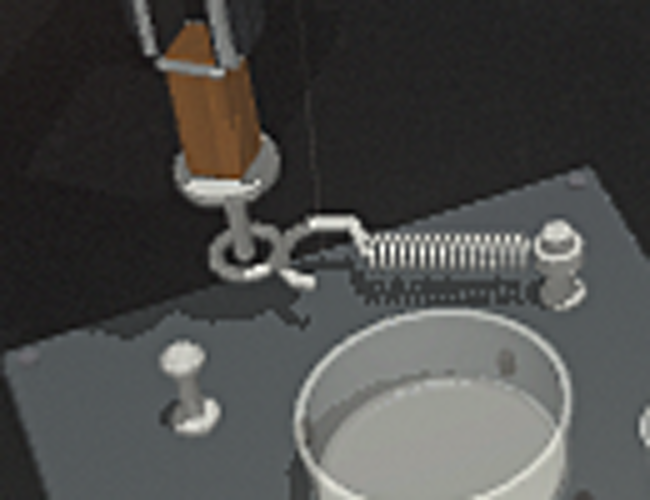

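The pin is inside the eye ring at about (243,250) in the crop, with no contact force. Going deeper and stretching radially.

>>> servo_tool(series="1 0 0 0.01 0 0 0;1 0 0 0.017 0 0 0;1 0 0 0.017 0 0 0;1 -0.003 -0.012 0.017 0 0 0;1 -0.006 -0.025 0.017 0 0 0;1 -0.009 -0.038 0.017 0 0 0;1 -0.012 -0.052 0.017 0 0 0;1 -0.015 -0.065 0.017 0 0 0;1 -0.018 -0.078 0.017 0 0 0;1 -0.018 -0.078 0.017 0 0 0;1 -0.018 -0.078 0.017 0 0 0")

```text
time_s: 5.38
eef_pos: [0.5317, -0.237, 0.1124]
eef_rot: [-0.0, 0.225, 0.974, 0.001]
wrist_force: [0.9, 5.5, -1.9]
opening: 0.244
grasp_force: 59.0
```

```bash
python3 - <<'E'
from m import *
p,M=tool(); print(p.round(4),ctrl.get_obs()['wrist_force'])
c=cam('side'); np.save('/tmp/s4',c,allow_pickle=True); w=cam('wrist'); np.save('/tmp/w4',w,allow_pickle=True)
a=cv2.resize(c['img'][230:330,130:280],None,fx=2.6,fy=2.6,interpolation=cv2.INTER_CUBIC)
I=np.zeros((600,800,3),np.uint8); I[:a.shape[0],:a.shape[1]]=a
b=cv2.resize(w['img'],(400,300),interpolation=cv2.INTER_AREA); I[300:,:400]=b
b=w['img'][150:450,300:640]; I[300:,400:740]=b
t=cam('top'); np.save('/tmp/t4',t,allow_pickle=True)
b=cv2.resize(t['img'][170:260,400:530],None,fx=3,fy=3,interpolation=cv2.INTER_CUBIC); I[:270,400:790]=b
cv2.imwrite('pics/s4.png',I[:,:,::-1])
E
```

```text
[ 0.5317 -0.237   0.1124] [ 0.90905419  5.5128714  -1.93976778]
```

View pics/s4.png

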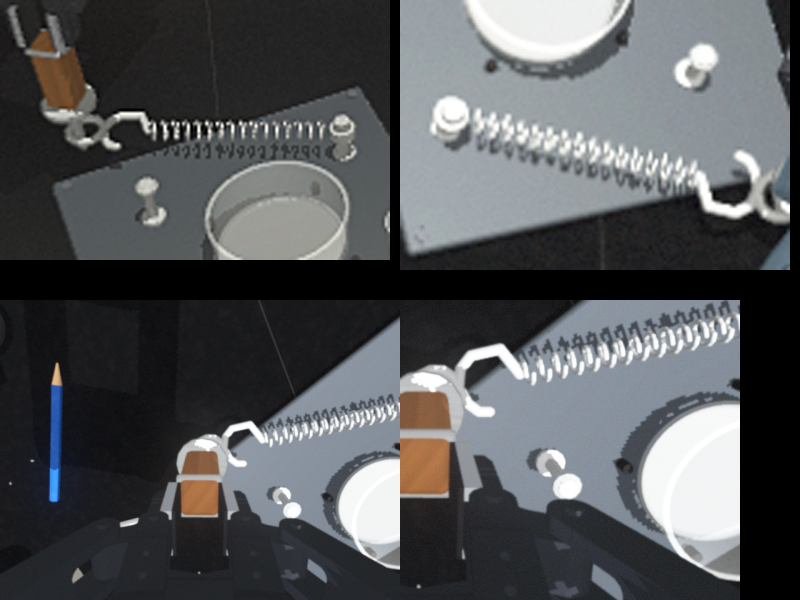

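Stretched with about 5.5 N. The post head is visible in the wrist picture at about (467,336). Localising it.

```bash
python3 - <<'E'
from m import *
c=np.load('/tmp/w4.npy',allow_pickle=True).item()
t=np.load('/tmp/t4.npy',allow_pickle=True).item()
s=np.load('/tmp/s4.npy',allow_pickle=True).item()
post=onz(c,467,336,.051); print('wrist post',post.round(4),depth(c,467,336).round(3))
print('base',onz(c,451,313,.016).round(4))
print('top',onz(t,400+304/3,170+56/3,.051).round(4),'side',onz(s,130+147/2.6,230+186/2.6,.051).round(4))
post=np.array([.611,-.183])*.5+post[:2]*.5
piv=np.array([.575,-.038]); p,M=tool()
d=post-piv; print(np.hypot(*d)); a0=np.arctan2(*(p[:2]-piv)[::-1]); a1=np.arctan2(*d[::-1]); print(a0,a1)
for f,r in [(.2,.204),(.4,.204),(.6,.204),(.8,.204),(1,.204),(1,.19),(1,.178),(1,.17)]:
    a=a0+f*(a1-a0); w=np.array([*(piv+r*np.array([np.cos(a),np.sin(a)])),p[2]]); print(f,r,w.round(4),(M.T@(w-p)).round(4))
E
```

```text
wrist post [ 0.61   -0.1832  0.051 ] [ 0.61  -0.183  0.051]
base [ 0.6127 -0.1826  0.016 ]
top [ 0.6096 -0.1839  0.051 ] side [ 0.6149 -0.1808  0.051 ]
0.14939864913810205
-1.7848186679466183 -1.3309718661922594
0.2 0.204 [ 0.5499 -0.2405  0.1124] [-0.0182  0.0036 -0.    ]
0.4 0.204 [ 0.5684 -0.2419  0.1124] [-0.0354  0.0104 -0.    ]
0.6 0.204 [ 0.5869 -0.2417  0.1124] [-0.0519  0.0186 -0.    ]
0.8 0.204 [ 0.6053 -0.2397  0.1124] [-0.0677  0.0284 -0.    ]
1 0.204 [ 0.6235 -0.2362  0.1124] [-0.0825  0.0395 -0.    ]
1 0.19 [ 0.6201 -0.2226  0.1124] [-0.0735  0.0503 -0.    ]
1 0.178 [ 0.6173 -0.2109  0.1124] [-0.0659  0.0596  0.    ]
1 0.17 [ 0.6154 -0.2031  0.1124] [-0.0608  0.0657  0.    ]
```

>>> servo_tool(series="1 -0.009 0.001 0 0 0 0;1 -0.018 0.0035 0 0 0 0;1 -0.027 0.0065 0 0 0 0;1 -0.0355 0.010 0 0 0 0;1 -0.044 0.014 0 0 0 0;1 -0.052 0.0185 0 0 0 0;1 -0.060 0.0235 0 0 0 0;1 -0.0675 0.028 0 0 0 0;1 -0.075 0.0335 0 0 0 0;1 -0.0825 0.0395 0 0 0 0;1 -0.0825 0.0395 0 0 0 0;1 -0.0825 0.0395 0 0 0 0")

```text
time_s: 6.53
eef_pos: [0.6241, -0.2359, 0.1122]
eef_rot: [-0.001, 0.223, 0.975, 0.0]
wrist_force: [-1.6, 5.0, -1.7]
opening: 0.243
grasp_force: 59.0
```

```bash
cat > look.py <<'E'
from m import *
import sys
p,M=tool(); print(p.round(4),ctrl.get_obs()['wrist_force'])
c=cam('side'); w=cam('wrist'); t=cam('top')
a=cv2.resize(c['img'][230:330,130:280],None,fx=2.6,fy=2.6,interpolation=cv2.INTER_CUBIC)
I=np.zeros((600,800,3),np.uint8); I[:a.shape[0],:a.shape[1]]=a
I[300:,:640]=w['img'][100:400]
b=cv2.resize(t['img'][170:260,400:530],None,fx=3,fy=3,interpolation=cv2.INTER_CUBIC); I[:270,400:790]=b
cv2.imwrite('pics/%s.png'%sys.argv[1],I[:,:,::-1])
E
python3 look.py v5
```

```text
[ 0.6241 -0.2359  0.1122] [-1.64907484  4.98019302 -1.68013876]
```

View pics/v5.png

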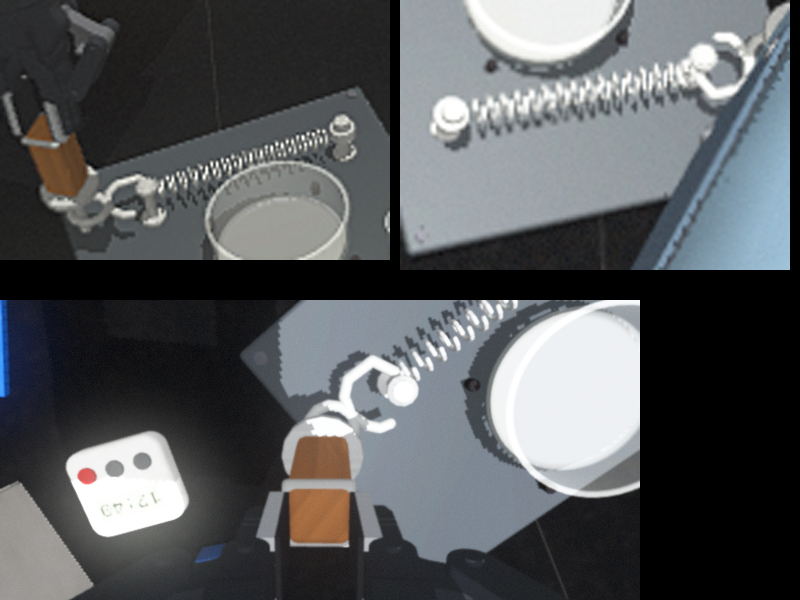

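The post sits in the hook's mouth, between shank and lip (wrist crop (403,388)). Letting back.

>>> servo_tool(series="1 0.004 0.005 0 0 0 0;1 0.008 0.0095 0 0 0 0;1 0.012 0.0145 0 0 0 0;1 0.016 0.019 0 0 0 0;1 0.019 0.023 0 0 0 0;1 0.0215 0.026 0 0 0 0;1 0.0215 0.026 0 0 0 0;1 0.0215 0.026 0 0 0 0")

```text
time_s: 7.35
eef_pos: [0.6161, -0.2047, 0.1133]
eef_rot: [0.001, 0.223, 0.975, -0.001]
wrist_force: [0.7, 0.4, -1.2]
opening: 0.246
grasp_force: 59.8
```

```bash
python3 look.py v6
```

```text
[ 0.6161 -0.2047  0.1133] [ 0.67508003  0.43601505 -1.23228343]
```

View pics/v6.png

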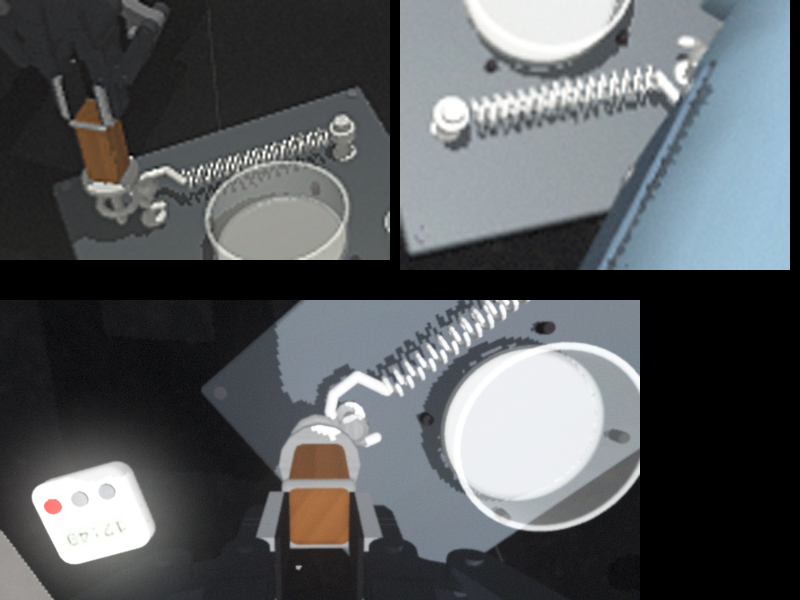

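The hook holds the post and the pin is unloaded. Lifting straight up and carrying it back.

>>> servo_tool(series="1 0 0 -0.02 0 0 0;1 0 0 -0.05 0 0 0;1 0 0 -0.09 0 0 0;1 0 0 -0.1 0 0 0;1 0.028 0.028 -0.1 0 0 0;1 0.056 0.056 -0.1 0 0 0;1 0.084 0.084 -0.1 0 0 0;1 0.112 0.112 -0.1 0 0 0;1 0.14 0.14 -0.1 0 0 0;1 0.168 0.168 -0.1 0 0 0;1 0.196 0.196 -0.1 0 0 0;1 0.224 0.224 -0.1 0 0 0")

```text
time_s: 8.5
eef_pos: [0.511, 0.0964, 0.2128]
eef_rot: [0.001, 0.224, 0.975, 0.0]
wrist_force: [0.6, 1.0, -1.2]
opening: 0.244
grasp_force: 59.8
```

>>> servo_tool(series="1 0.028 0.028 0 0 0 0;1 0.056 0.056 0 0 0 0;1 0.075 0.075 0 0 0 0;1 0.081 0.082 0 0 0 0;1 0.081 0.082 0 0 0 0;1 0.081 0.082 0 0 0 0;1 0.081 0.082 0 0 0 0")

```text
time_s: 9.08
eef_pos: [0.4751, 0.203, 0.2126]
eef_rot: [0.0, 0.224, 0.975, -0.0]
wrist_force: [-0.1, -0.6, -1.4]
opening: 0.242
grasp_force: 59.8
```

```bash
python3 - <<'E'
from m import *
p,M=tool(); print(p.round(4),M.round(3).tolist()); w=np.array([.4749,.2038,p[2]]); print((M.T@(w-p)).round(4))
t=cam('top'); c=cam('wrist'); s=cam('side')
I=np.zeros((600,800,3),np.uint8)
a=cv2.resize(t['img'][180:240,400:515],None,fx=3.4,fy=3.4,interpolation=cv2.INTER_CUBIC); I[:a.shape[0],:a.shape[1]]=a
b=cv2.resize(s['img'][170:270,330:400],None,fx=4,fy=4,interpolation=cv2.INTER_CUBIC); I[200:600,500:780]=b
I[240:600,:480]=c['img'][60:420,80:560]
cv2.imwrite('pics/v7.png',I[:,:,::-1])
E
```

```text
[0.4751 0.203  0.2126] [[-0.9, 0.437, 0.0], [0.437, 0.9, -0.001], [-0.001, -0.0, -1.0]]
[ 0.0006  0.0007 -0.    ]
```

View pics/v7.png

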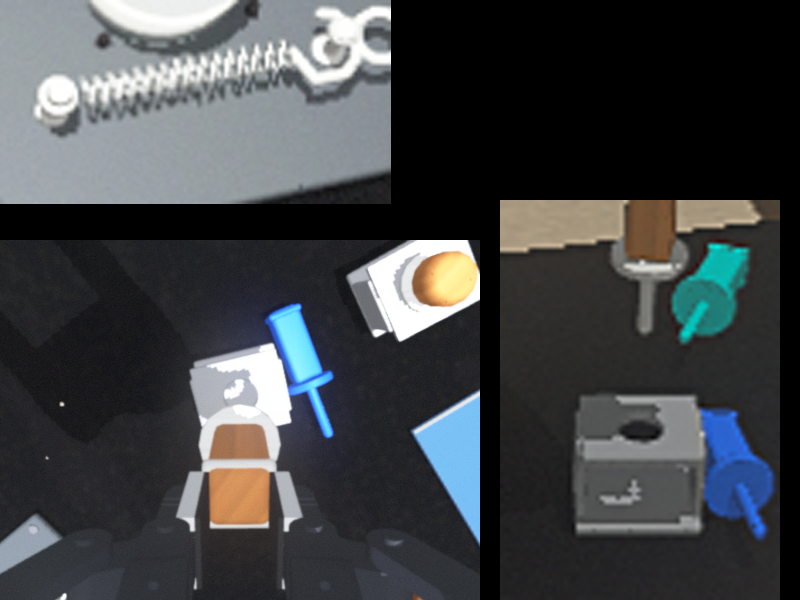

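The spring is hooked on the post (top crop (345,35)). The free-standing blue and turquoise look-alikes have toppled, and blue now lies beside the stand. The hole is open. I'll check blue's height before descending.

```bash
python3 - <<'E'
from m import *
c=cam('wrist'); p,M=tool()
h=cv2.cvtColor(c['img'],cv2.COLOR_RGB2HSV); m=cv2.inRange(h,(100,120,80),(125,255,255)); m[:,420:]=0; m[:120]=0
P=np.array([M.T@(depth(c,u,v)-p) for v,u in np.argwhere(m)[::7]]); print('tool y range',np.percentile(P[:,1],[2,98]).round(3),'x',np.percentile(P[:,0],[2,98]).round(3),'top z',(p[2]-np.percentile(P[:,2],[1,5,50])).round(3))
# hole: stand-top surface bounding
P=np.array([depth(c,u,v) for v in range(120,350) for u in range(250,400)]); k=P[abs(P[:,2]-.055)<.003]; k=k[np.hypot(k[:,0]-.475,k[:,1]-.204)<.06]
print(len(k), (M.T@(np.c_[k]-p).T).T.min(0), (M.T@(np.c_[k]-p).T).T.max(0))
E
```

```text
tool y range [0.023 0.08 ] x [-0.038  0.065] top z [0.039 0.036 0.025]
4121 [-0.02300223 -0.0371288   0.15525105] [0.03475976 0.03750476 0.16049558]
```

>>> servo_tool(series="1 0.0005 0.0005 0.03 0 0 0;1 0.0005 0.0005 0.06 0 0 0;1 0.0005 0.0005 0.085 0 0 0;1 0.0005 0.0005 0.1 0 0 0;1 0.0005 0.0005 0.107 0 0 0;1 0.0005 0.0005 0.109 0 0 0;1 0.0005 0.0005 0.109 0 0 0;1 0.0005 0.0005 0.109 0 0 0")

```text
time_s: 9.95
eef_pos: [0.4749, 0.2045, 0.1042]
eef_rot: [0.001, 0.224, 0.975, 0.0]
wrist_force: [0.3, -0.5, -0.8]
opening: 0.245
grasp_force: 59.8
```

Same height as at the pick. Opening partly, then retreating straight up.

>>> servo_tool(series="1 0 0 0.001 0 0 0;0.2 0 0 0.001 0 0 0;0 0 0 0.001 0 0 0;-0.2 0 0 0.001 0 0 0;-0.2 0 0 0.001 0 0 0;-0.2 0 0 0.001 0 0 0;-0.2 0 0 -0.02 0 0 0;-0.2 0 0 -0.05 0 0 0;-0.2 0 0 -0.08 0 0 0;-0.2 0 0 -0.12 0 0 0;-0.2 0 0 -0.15 0 0 0;-0.2 0 0 -0.15 0 0 0")

```text
time_s: 10.95
eef_pos: [0.4778, 0.2057, 0.2611]
eef_rot: [0.006, 0.223, 0.975, 0.002]
wrist_force: [0.8, 1.1, 0.0]
opening: 0.604
grasp_force: 0.0
```

```bash
python3 - <<'E'
from m import *
t=cam('top'); s=cam('side')
I=np.zeros((600,800,3),np.uint8)
a=cv2.resize(t['img'][170:230,400:530],None,fx=3.4,fy=3.4,interpolation=cv2.INTER_CUBIC); I[:a.shape[0],:a.shape[1]]=a
a=cv2.resize(s['img'][230:330,130:280],None,fx=2.6,fy=2.6,interpolation=cv2.INTER_CUBIC); I[220:220+a.shape[0],:a.shape[1]]=a
b=cv2.resize(s['img'][170:270,330:400],None,fx=4,fy=4,interpolation=cv2.INTER_CUBIC); I[200:600,500:780]=b
cv2.imwrite('pics/v8.png',I[:,:,::-1])
E
```

```text
(no output)
```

View pics/v8.png

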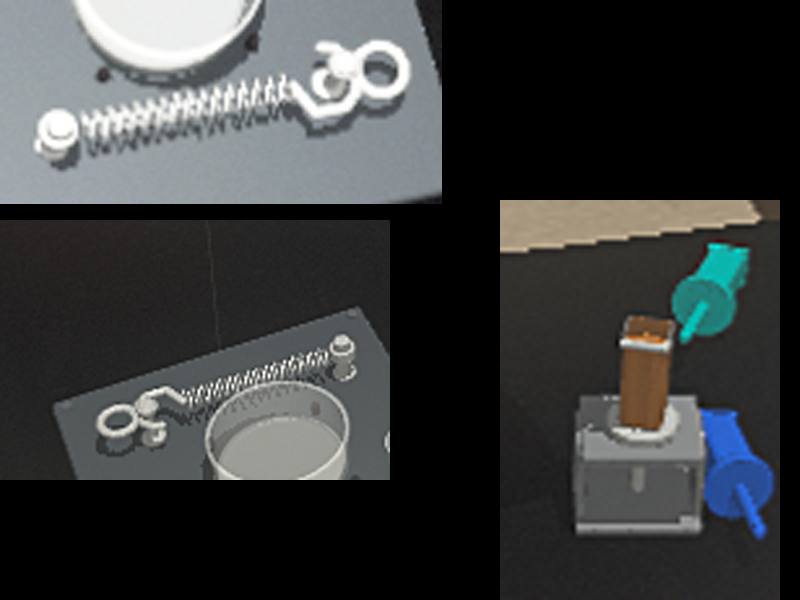

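The hook is on the post, with the eye beyond it, and the puller stands upright in its stand with the gripper clear. Handing in.

```bash
python3 -c "
from bench import ctrl
print(ctrl.hand_in())"
```

```text
the job is handed in; nothing more can be done
None
```

The spring is hooked on the anchor post, the puller is upright back in its stand, and the job was handed in at about 11 s; the blue and turquoise look-alikes toppled during the work (cause not established), and both were lying on the bench at the end.

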